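# Square up the sample plates in the corner stand

### The arm

A 6-joint arm with a two-finger parallel gripper is mounted at the origin on the work surface. World frame = base frame: x ahead of the robot, y to its left, z up, the work surface at z = 0. Lengths are in mm, angles in degrees, forces in N, time in s.
With the tool pointing down it reaches from about 350 to 975 mm from the base axis. Payload 4.9 kg.
Tool frame: the origin (TCP) lies midway between the tips of the shut fingers; the grasp point (between the pads) lies behind it (manip.grasp_offset is the y of the grasp point in the tool frame, in mm); y points along the fingers, z is the direction in which the jaws open and shut, and the axes are right-handed (so a half turn about y gives the same grasp; the last joint's range is limited). The gripper opens to 85 mm and grips with 20 to 120 N. Pads are 22 mm wide; open, the fingers measure 114 mm over their backs; the gripper's body (76 mm by 85 mm) begins 54 mm behind the grasp point. The pads swing forward as they close: fully open they stand 13 mm farther back than shut.
Start: joints at [67.895, 3.019, 92.412, -0, 84.569, -6.818], TCP at [164.769, 602.87, 231.304] pointing down, gripper open.
Joint ranges: [-172.51, 172.51], [-57.92, 126.97], [3.15, 148.05], [-58.71, 238.71], [5.1, 150.11], [-179.66, 179.66]. Speed limits (degrees/s): [147.25, 147.25, 180, 180, 180, 180].

### API

Orientations are given as [roll, pitch, yaw] about the fixed x, y, z axes, in that order (R = Rz(yaw) Ry(pitch) Rx(roll)).
In Python, from station import manip, eoat, inverse_kinematics, grab_frame, calibration, cut_out gives the robot as it stands. Calls block until the motion is done:
- manip.reach(position, orientation): joint-space move of the TCP to a pose.
- manip.movel(position, frame=None, feed=150, contact_N=None): straight line of the TCP; frame=None keeps the orientation; feed is the mean speed in mm/s. With contact_N (N) it stops when the force on the tool has changed by that much, and returns True; else False.
- manip.move_j(angles): joint-space move.
- eoat.open_jaws() and eoat.close_gripper(squeeze=None): open the fingers fully, or close them until they stop; squeeze is the grip in N (None keeps the last).
- manip.dwell(seconds).
- inverse_kinematics(position, orientation): joint angles nearest the present ones, or None.
- grab_frame(name): name is "scene" or "side" or "wrist"; returns (picture, depth): 480x640x3 uint8, red, green, blue; 480x640 float32, mm along the optical axis (not along the pixel's ray), 0 where there is no reading.
- calibration(name): a dict with "fx", "fy", "cx", "cy" (pixels), "eye" and "orientation" of the camera in the world. Camera axes: x right, y down, z forward; pixel columns grow to the right and rows downward; lengths in mm; the calibration is good to about 2 mm. A picture is of the moment at which its call begins: read the wrist's pose just before it. calibration takes no time and is no camera call; for the wrist camera it gives the pose at the moment of the call.
A pose or a line that the arm cannot do raises manip.MotionError and nothing moves.
- manip.close_job(): hands the job in, once; it reports no verdict.
Trained networks look in the newest picture that a camera, given by its name, has taken for a name from the list of things; names that differ only in an ending like _2 or _b are one class to them, and where a whole thing is asked for, a point or a joint stands for the part that bears it (a point fixed in the world has none). Each returns a list of dicts, best first, with "conf" (0 to 1); they miss things now and then, are a little off and sometimes report something else, mostly with a low value. They report only what shows in the picture. A call takes as long as a camera call.
- cut_out(name, camera): "region" (480x640 bool, what is visible of it) and "point" ([row, column] in pixels, amid what is visible of it).
Readings, each from a call of its own:
- manip.read_time(): time.
- manip.read_joint_positions(): joint angles.
- manip.read_qvel(): joint speeds.
- manip.read_tau(): joint torques, N m.
- manip.read_tcp_pos(): TCP position.
- manip.read_eef_rot(): TCP orientation.
- manip.read_wrist_force(): force on the tool from outside, world axes, zero at the start.
- manip.read_wrist_torque(): the same for the moment, N m.
- manip.read_finger_gap(): finger opening in mm.
Only numpy, scipy, OpenCV 4.12 (cv2) and the standard library are available. Lean on these libraries where they do the work, as an engineer would, in place of code of your own. Each camera call takes 0.05 s, during which the arm holds its last target. There are 200 camera calls.

### The job

Three bare aluminium sample plates lie in an untidy, staggered stack on the dark steel corner stand. Tap or push their projecting edges until all three plates sit against both of the stand's upright walls with their edges in line, one squarely on top of another in the order they are in now, then let go and back off. The small white tiles, dish, brush and tube rack are not part of the job.

Things in the scene. Friction and masses are not known exactly. Their poses are not given: they have to be found in the camera images.
- pocket (a point): Dark steel corner stand, fixed; point on its top, 25 mm above the bench, where the bottom plate's underside centre belongs. x points to the back wall (roughly away from the robot; inner face 60 mm off), y to the side wall (80 mm off), z up. Walls 10 mm thick, tops 55 mm above the bench. Open at -x and -y: the block ends 44 and 64 mm off, so plates at home overhang by 16 mm, free to the bench below.
- plate_low: Plain aluminium plate, 120 mm along its x, 160 mm along its y, 6 mm thick, about 0.3 kg; the bottom one of the three in the stack. Origin at the centre of its underside; z up. At the start it is 15 to 50 mm short of home towards both walls and turned up to 5 degrees.
- plate_mid: Plain aluminium plate, 120 mm along its x, 160 mm along its y, 6 mm thick, about 0.3 kg; the middle one of the three in the stack. Origin at the centre of its underside; z up. At the start it is 15 to 50 mm short of home towards both walls and turned up to 5 degrees.
- plate_top: Plain aluminium plate, 120 mm along its x, 160 mm along its y, 6 mm thick, about 0.3 kg; the top one of the three in the stack. Origin at the centre of its underside; z up. At the start it is 15 to 50 mm short of home towards both walls and turned up to 5 degrees.

How it is judged:
By the outcome, as a careful person would: the job done as asked, in the order asked, and still so for the second after the job is handed in, with the robot touching nothing.
It also fails if it takes over 51 s, if anything falls off the work surface, if the arm or the gripper's body presses on something with over 40 N, if the wrist force passes 120 N, or if a joint passes its speed limit or range.

## Working session

There is one attempt and no reset: what is moved stays moved. The work goes in short steps, each a Python script; the robot and the scene stay as the last script left them, time stands still between calls to the robot, and variables do not carry over. Pictures are saved under pics/ and viewed, about 8 in all and at most 12, crops included, and the job is handed in when it is done.

```bash
ls; mkdir -p pics; python3 - <<'E'
from station import *
import cv2,numpy as np
for n in ["scene","side"]:
    p,d=grab_frame(n); cv2.imwrite(f"pics/{n}0.png",p[:,:,::-1]); np.save(f"{n}0.npy",d); print(n,calibration(n))
    for k in ["pocket","plate_top","plate_mid","plate_low"]:
        try:
            for r in cut_out(k,n)[:2]: print(k,r["conf"],r["point"],r["region"].sum())
        except Exception as e: print(k,e)
print(manip.read_time(),manip.grasp_offset,manip.read_eef_rot())
E
```

```text
pics
scene {'fx': 576.2335254579002, 'fy': 576.2335254579002, 'cx': 317.34205955677743, 'cy': 243.7278401283635, 'eye': array([ 846.20642212, -270.41326951,  578.94582835]), 'orientation': array([-139.81035316,    0.97145506,   38.20594526])}
pocket 0.73 [269.3, 383.3] 6620
plate_top 0.89 [228.9, 306.5] 9636
plate_mid 0.96 [271.3, 270.0] 2815
plate_low 0.94 [289.0, 307.4] 361
side {'fx': 581.9239644606619, 'fy': 581.9239644606619, 'cx': 321.06647685539986, 'cy': 234.01066500657538, 'eye': array([506.88595339, 584.29140789, 390.19386529]), 'orientation': array([-120.01519693,    1.18300565, -175.64997426])}
pocket 0.92 [339.9, 254.9] 9526
plate_top 0.84 [295.6, 338.1] 11312
plate_mid 0.83 [259.2, 294.8] 1188
plate_low 0.38 [320.6, 252.6] 27
0.5 -18.700000000000003 [-9.00007756e+01 -1.31486043e-03 -1.52837782e+01]
```

View pics/scene0.png

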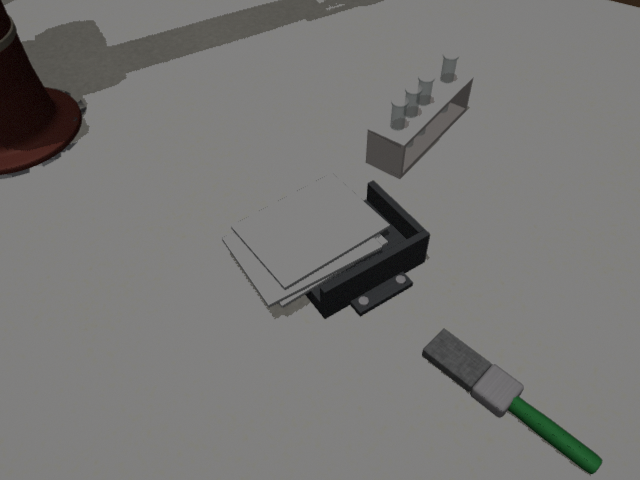

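View pics/side0.png

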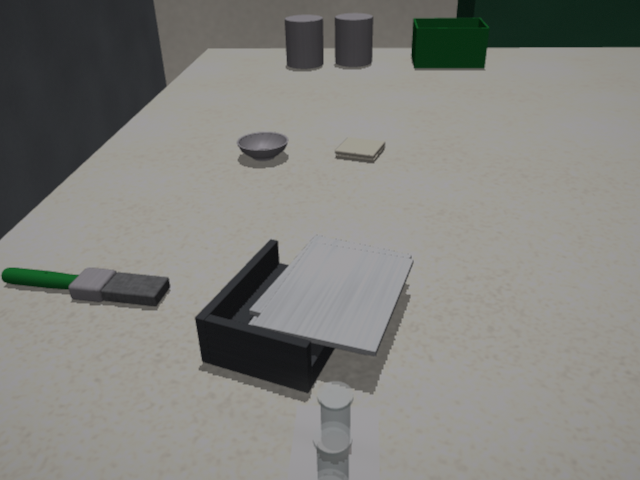

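The stand's long back wall is on the +x side, with its top running (325,300)–(425,240) in the scene view. The side wall is on +y, and the plates are staggered toward the robot. In the scene view, top is near (306,229), mid shows at (270,271) and a sliver of low at (307,289). Next I measure poses.

```bash
cat > h.py <<'E'
from station import *
import cv2,numpy as np
from scipy.spatial.transform import Rotation as R
from scipy.optimize import least_squares
def world(name,d,c):
    v,u=np.mgrid[:480,:640]
    P=np.stack([(u-c["cx"])/c["fx"]*d,(v-c["cy"])/c["fy"]*d,d],-1)
    W=P@R.from_euler("xyz",c["orientation"],degrees=True).as_matrix().T+c["eye"]
    W[d==0]=np.nan
    return W
def onplane(c,px,z):  # pixels (N,2) as col,row -> world xy at height z
    px=np.asarray(px,float)
    r=np.c_[(px[:,0]-c["cx"])/c["fx"],(px[:,1]-c["cy"])/c["fy"],np.ones(len(px))]@R.from_euler("xyz",c["orientation"],degrees=True).as_matrix().T
    return c["eye"][:2]+r[:,:2]*((z-c["eye"][2])/r[:,2])[:,None]
def outline(m):
    return max(cv2.findContours(m.astype(np.uint8),cv2.RETR_EXTERNAL,cv2.CHAIN_APPROX_NONE)[0],key=cv2.contourArea)[:,0]
def measure():
    for n in ["scene","side"]:
        p,d=grab_frame(n);c=calibration(n);W=world(n,d,c)
        for k,z in [("pocket",55),("plate_top",43),("plate_mid",37),("plate_low",31)]:
            r=cut_out(k,n)
            if not r or r[0]["region"].sum()<20: print(n,k,"none");continue
            m=r[0]["region"]
            zz=W[m][:,2]
            if k=="pocket":
                t=m&(abs(W[...,2]-55)<4)
                xy=W[t][:,:2]
                print(n,"walltop hull",cv2.approxPolyDP(cv2.convexHull(xy.astype(np.float32)),3,True)[:,0].round(1).tolist())
            else:
                xy=onplane(c,outline(m),z).astype(np.float32)
                print(n,k,"z",np.nanpercentile(zz,[5,50,95]).round(1),"rect",cv2.minAreaRect(xy),"poly",cv2.approxPolyDP(xy,4,True)[:,0].round().tolist())
E
python3 -c "
from h import *
measure()"
```

```text
scene walltop hull [[557.9000244140625, 201.39999389648438], [554.2000122070312, 193.3000030517578], [606.9000244140625, 24.0], [615.0, 20.899999618530273], [663.0999755859375, 165.6999969482422]]
scene plate_top z [41.7 43.4 44.9] rect ((533.58349609375, 97.31118774414062), (161.781982421875, 123.3761978149414), 74.67008209228516) poly [[497.0, 191.0], [455.0, 39.0], [572.0, 4.0], [612.0, 155.0]]
scene plate_mid z [32.3 37.2 38.9] rect ((539.034912109375, 72.46100616455078), (162.3483428955078, 124.96609497070312), 70.4670181274414) poly [[456.0, 19.0], [569.0, -22.0], [622.0, 126.0], [607.0, 134.0], [603.0, 131.0], [567.0, 8.0], [464.0, 34.0]]
scene plate_low z [26.2 30.7 32.9] rect ((586.1685180664062, 26.576881408691406), (77.38278198242188, 8.479523658752441), 74.20765686035156) poly [[598.0, 63.0], [574.0, -10.0], [581.0, -8.0]]
side walltop hull [[555.0999755859375, 202.60000610351562], [553.2999877929688, 193.5], [606.2999877929688, 25.600000381469727], [612.4000244140625, 22.399999618530273], [662.7000122070312, 165.6999969482422]]
side plate_top z [41.9 43.1 44.1] rect ((532.6199951171875, 99.93317413330078), (166.6121826171875, 121.4935531616211), 74.30171203613281) poly [[569.0, 7.0], [608.0, 159.0], [496.0, 195.0], [455.0, 40.0], [466.0, 33.0]]
side plate_mid z [32.8 37.1 38.3] rect ((538.90380859375, 75.72975158691406), (167.88414001464844, 120.41311645507812), 69.6553726196289) poly [[455.0, 18.0], [565.0, -22.0], [608.0, 92.0], [619.0, 135.0], [610.0, 138.0], [570.0, -6.0], [456.0, 25.0]]
side plate_low none
```

```bash
cat >> h.py <<'E'
YAW=-18.4; O=np.array([568.2,102.4])
a=np.radians(YAW); M=np.array([[np.cos(a),-np.sin(a)],[np.sin(a),np.cos(a)]])
def pw(x,y,z): return [*(O+M@[x,y]),z]
E
python3 - <<'E'
from h import *
c=calibration("side")
print("tiles,dish in pocket",((onplane(c,[[360,150],[262,145]],8)-O)@M).round())
for nm,p,yy in [("x",(-128,-22),YAW),("y",(-4,-155),YAW+90),("y",(-4,-155),YAW-90)]:
  for z in (110,5):
    print(nm,yy,z,inverse_kinematics(pw(*p,z),[-90,0,yy]))
E
```

```text
tiles,dish in pocket [[ 103. -463.]
 [ 276. -427.]]
x -18.4 110 [  6.13849662 -14.85625799 120.91177364   0.          73.94448435
 -65.46150338]
x -18.4 5 [  6.13849662  -5.06037751 123.92539249   0.          61.13498503
 -65.46150338]
y 71.6 110 [-1.30607642e+01 -5.63179344e+00  1.12942373e+02 -2.54444375e-14
  7.26894202e+01 -1.74660764e+02]
y 71.6 5 [-1.30607642e+01  3.32889554e+00  1.15646877e+02 -2.54444375e-14
  6.10242274e+01 -1.74660764e+02]
y -108.4 110 [-1.30607642e+01 -5.63179344e+00  1.12942373e+02 -2.54444375e-14
  7.26894202e+01  5.33923581e+00]
y -108.4 5 [-1.30607642e+01  3.32889554e+00  1.15646877e+02 -2.54444375e-14
  6.10242274e+01  5.33923581e+00]
```

```bash
python3 - <<'E'
from h import *
def pp():return ((np.array(manip.read_tcp_pos())[:2]-O)@M).round(1)
manip.reach(pw(-130,-22,120),[-90,0,YAW])
print(manip.movel(pw(-130,-22,5),feed=100,contact_N=15),manip.read_tcp_pos())
print(manip.movel(pw(-80,-22,5),feed=35,contact_N=40),pp(),manip.read_wrist_force())
print(manip.movel(pw(-64,-22,5),feed=12,contact_N=25),pp(),manip.read_wrist_force(),manip.read_time())
p,d=grab_frame("scene");cv2.imwrite("pics/s1.png",cv2.resize(p[100:360,180:480,::-1],None,fx=2,fy=2))
E
```

```text
False [438.62012293 122.66159538   5.74222698]
False [-81.5 -22.1] [-6.84376877  2.35506646  5.21095865]
True [-74.9 -22.6] [ 0.1640711  -0.26323475 -0.13526646] 6.8833
```

View pics/s1.png

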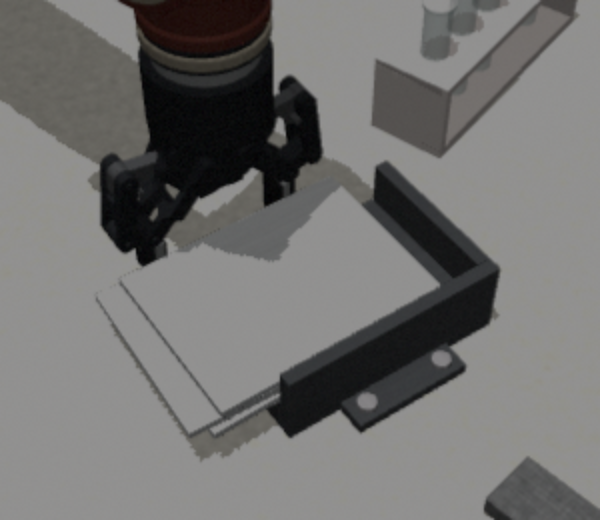

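Pictured: plates are nearly at the back wall (its inner edge runs (285,370)–(490,265)), still ~15–35 mm short towards the side wall. The force dropped after the stop, so I press again a bit harder, then do the y push.

```bash
cat >> h.py <<'E'
def pp():return ((np.array(manip.read_tcp_pos())[:2]-O)@M).round(1)
def pf():
    f=np.array(manip.read_wrist_force()); return np.r_[f[:2]@M,f[2]].round(1)
E
python3 - <<'E'
from h import *
print(manip.movel(pw(-66,-22,5),feed=8,contact_N=40),pp(),pf())
x=pp()
manip.movel(pw(x[0]-15,-22,5),feed=100); manip.movel(pw(x[0]-15,-22,120),feed=200)
manip.reach(pw(-5,-155,120),[-90,0,YAW-90])
print(manip.movel(pw(-5,-155,5),feed=120,contact_N=15),pp())
print(manip.movel(pw(-5,-98,5),feed=35,contact_N=40),pp(),pf())
print(manip.movel(pw(-5,-84,5),feed=10,contact_N=40),pp(),pf(),manip.read_time())
p,d=grab_frame("scene");cv2.imwrite("pics/s2.png",cv2.resize(p[100:360,180:480,::-1],None,fx=2,fy=2))
E
```

```text
False [-74.6 -22.9] [-27.3  -2.   16.6]
False [  -4.2 -154.9]
False [ -5.1 -99.2] [ 0.4 -7.9  1.2]
False [ -6.1 -91. ] [ -5.1 -30.9   9.6] 15.0583
```

View pics/s2.png

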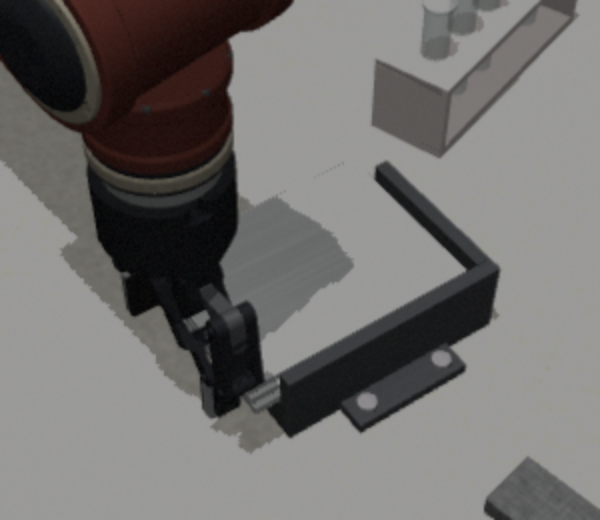

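The stack is now against the side wall, and TCP y = -91 is exactly where it should be. I'll repeat x, since it stopped 3.5 mm short of the nominal, then y, then inspect.

```bash
python3 - <<'E'
from h import *
manip.movel(pw(-5,-106,5),feed=100); manip.movel(pw(-5,-106,110),feed=200)
manip.reach(pw(-95,-5,110),[-90,0,YAW])
manip.movel(pw(-95,-5,5),feed=150,contact_N=15)
manip.movel(pw(-78,-5,5),feed=40,contact_N=40)
print(manip.movel(pw(-62,-5,5),feed=12,contact_N=45),pp(),pf())
x=pp()
manip.movel(pw(x[0]-15,-5,5),feed=100); manip.movel(pw(x[0]-15,-5,110),feed=200)
manip.reach(pw(-5,-110,110),[-90,0,YAW-90])
manip.movel(pw(-5,-110,5),feed=150,contact_N=15)
manip.movel(pw(-5,-96,5),feed=40,contact_N=40)
print(manip.movel(pw(-5,-82,5),feed=12,contact_N=45),pp(),pf())
manip.movel(pw(-5,-106,5),feed=100); manip.movel(pw(-60,-200,200),feed=200)
print(manip.read_time())
measure()
for n in ["scene","side"]:
    p,d=grab_frame(n);q=p[100:360,180:480] if n=="scene" else p[200:460,150:450]
    cv2.imwrite(f"pics/{n}3.png",cv2.resize(q[:,:,::-1],None,fx=2,fy=2))
E
```

```text
False [-71.3  -4.9] [-34.   -0.7  25.4]
False [ -5.2 -90.6] [ -4.3 -35.4  10.5]
26.8667
scene walltop hull [[555.5999755859375, 200.1999969482422], [553.7000122070312, 193.6999969482422], [606.9000244140625, 23.899999618530273], [615.0, 21.0], [663.0999755859375, 165.0], [644.7999877929688, 174.60000610351562]]
scene plate_top z [41.8 43.4 44.9] rect ((569.128662109375, 102.94469451904297), (162.7722930908203, 122.7540283203125), 71.9837875366211) poly [[540.0, 196.0], [489.0, 50.0], [520.0, 33.0], [600.0, 9.0], [606.0, 18.0], [604.0, 47.0], [642.0, 161.0]]
scene plate_mid none
scene plate_low z [12.  29.6 31.8] rect ((604.3340454101562, 15.497238159179688), (14.056978225708008, 4.706212043762207), 76.72644805908203) poly [[606.0, 22.0], [601.0, 9.0]]
side walltop hull [[555.9000244140625, 202.5], [553.2999877929688, 192.8000030517578], [606.5999755859375, 23.799999237060547], [613.9000244140625, 20.700000762939453], [662.5999755859375, 165.6999969482422]]
side plate_top z [41.9 43.2 44.2] rect ((568.2899169921875, 105.19224548339844), (167.91006469726562, 124.17630004882812), 71.82877349853516) poly [[601.0, 10.0], [644.0, 147.0], [558.0, 178.0], [551.0, 197.0], [538.0, 203.0], [487.0, 48.0], [491.0, 42.0], [505.0, 43.0]]
side plate_mid z [32.4 34.8 37.2] rect ((530.8123779296875, 179.23826599121094), (53.375484466552734, 16.081172943115234), 53.68070602416992) poly [[521.0, 153.0], [536.0, 195.0], [551.0, 193.0], [550.0, 198.0], [537.0, 202.0]]
side plate_low none
```

View pics/scene3.png

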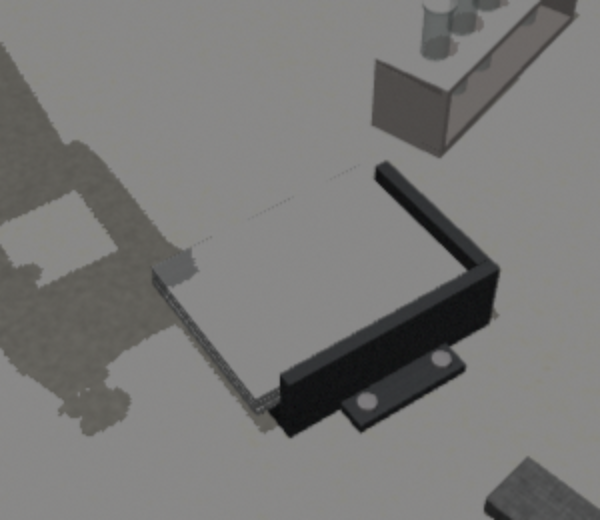

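View pics/side3.png

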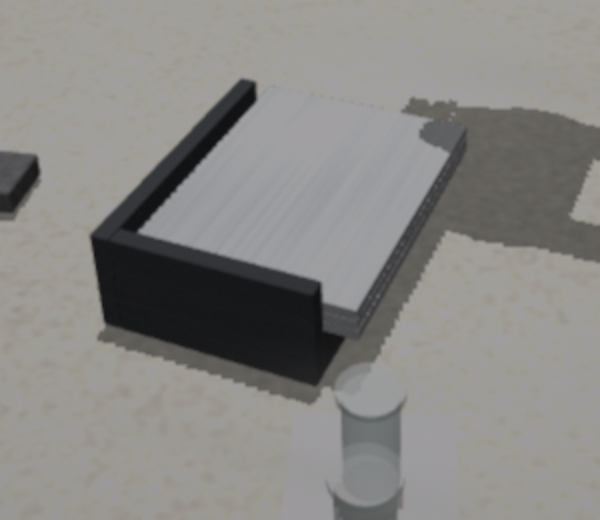

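In the scene and side views the three edges form clean flush stacks, at (155,275)–(255,405) and (330,320)–(465,140). The plate sides meet both walls, and the top plate's measured centre is within about 1–3 mm of the pocket. The arm is clear, so I'm handing in.

```bash
python3 -c "
from station import *
print(pf:=manip.read_wrist_force(),manip.read_tcp_pos(),manip.read_time()); manip.close_job()"
```

```text
[0.55382229 1.18615883 0.02548992] [448.17107735 -68.43612043 200.0085089 ] 27.4667
the job is handed in; nothing more can be done
```

All three plates are against both walls with their edges in line and in their original order. I handed the job in at 27.5 s, with the arm backed off and the wrist force at about 1 N.

I used the open fingers as a two-point pusher, pushing toward the back wall, then the side wall, and then repeating both.

- **Contact:** The last pushes stopped at tool positions x = -71.3 mm and y = -90.6 mm in the pocket frame, against an expected -71 and -91. They pressed with about 35 N.
- **Pictures:** Both camera views show flush edges. The top plate's measured centre was within about 1 mm of home in the scene view and 3 mm in the side view, and its turn was within about 0.5°.
- **First push:** The first push toward the back wall stopped about 3.5 mm short; the second closed that gap.
- **Not confirmed:** After the push, the networks saw only slivers of the middle and bottom plates. Their alignment is judged from the flush edges in the pictures and from the contact positions, not measured separately.

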